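# Index the rotary fixture and pin it

### The arm

A 6-joint arm with a two-finger parallel gripper is mounted at the origin on the work surface. World frame = base frame: x ahead of the robot, y to its left, z up, the work surface at z = 0. Lengths are in m, angles in rad, forces in N, time in s.
With the tool pointing down it reaches from about 0.35 to 0.775 m from the base axis. Payload 5.5 kg.
Tool frame: the origin (TCP) lies where the fingers leave the gripper's body, on its centre line; the fingertips stand env.tip_reach ahead of it and the grasp point (between the pads) lies 54 mm ahead of it (env.tip_reach is the distance from the TCP to the fingertips, in m); z points along the fingers, y is the line along which they close (so a half turn about z gives the same grasp; the last joint's range is limited). The gripper opens to 85 mm and grips with 20 to 120 N. Pads are 22 mm wide; open, the fingers measure 114 mm over their backs; the gripper's body (76 mm by 85 mm) begins 54 mm behind the grasp point. The pads swing forward as they close: fully open they stand 13 mm farther back than shut.
Start: joints at [-1.383, 0.313, 0.046, 1.304, 0, 1.431], TCP at [0.185, -0.544, 0.304] pointing down, gripper open.
Joint ranges: [-2.76, 2.76], [-0.86, 1.69], [-1.03, 1.26], [-2.2, 2.34], [-1.47, 1.5], [-3.14, 3.14]. Speed limits (rad/s): [2.57, 2.57, 3.14, 3.14, 3.14, 3.14].

### API

Orientations are given as a unit quaternion [w, x, y, z].
In Python, from workcell import status, optics, hand_in, env gives the robot as it stands.
- The arm moves only by the shell command python3 -m handwheel 'ROWS' [FORCE]. ROWS is a JSON object whose one key "deltas" holds a list of rows, each a list of 5 numbers: the opening, from -1 (shut) to 1 (fully open), then the shift along the tool's x, y, z in units of 40 mm (1.0 is 40 mm), then the turn about the tool's z in units of 10 degrees (1.0 is 10 degrees). In form: {"deltas": [[jaw, x, y, z, roll], ...]}. A call has 1 to 20 rows; each row shifts and turns the commanded pose from where the row before left it, along the tool's axes as they then stand; what a row does not reach is not made up. A row lasts 1/8 s, in which the tool goes at most 62.5 mm and 10.7 degrees, less where a joint would pass 70% of its speed; a pose out of reach is approached as far as the arm can. A call is refused whole if a number of a shift passes 1 or a number of a turn 1, either way. A call with a gripper value outside its range is refused whole. The fingers move at their own pace and stop on an object; FORCE is the grip in N (left out, the last holds). Time passes only in rows, so rows that do not move let the fingers close. It gives the time, the measured TCP pose, the force, the opening and the grip force at its end, in the units of the state.
- status.get_state(): the state, without advancing time (a new reading comes with each control period).
- optics.read_camera(name): name is "scene" or "top" or "wrist"; returns a dict with "frame" (420x560x3 uint8, red, green, blue), "depth" (420x560 float32, m along the optical axis (not along the pixel's ray), 0 where there is no reading), "vfov" (degrees; the focal length in pixels is half the picture's height over the tangent of half this angle, whatever the lens; pixels are square), "cx", "cy" (the principal point, pixels), "origin" and "attitude" of the camera in the world. Camera axes: x right, y down, z forward; pixel columns grow to the right and rows downward; lengths in m; the calibration is good to about 2 mm. A picture is of the moment at which its call begins.
- hand_in(): hands the job in; it is judged then, once.
The state is a dict: "clock": time; "joint_pos": joint angles; "qvel": joint speeds; "tau": joint torques, N m; "tcp_pos": TCP position; "orientation": TCP orientation; "wrist_force": force on the tool from outside, world axes, zero at the start; "ft_torque": the same for the moment, N m; "finger_gap": finger opening in m; "grip_force": force on a finger pad.
Only numpy, scipy, OpenCV 4.12 (cv2) and the standard library are available. Lean on these libraries where they do the work, as an engineer would, in place of code of your own. Each camera call takes 0.05 s, during which the arm holds its last target. There are 200 camera calls.

### The job

Turn the rotary fixture by its pegs to bring the nest with the red-capped fitting round to the yellow pointer, then stand the blue-knobbed locating pin in the guide bush and ease the plate on or back until the pin drops into its hole. Leave the pin fully home, its shoulder down on the bush. Find the hole by feel without ever forcing the pin against the plate, and leave the other things on the bench where they are.

Things in the scene. Friction and masses are not known exactly. Their poses are not given: they have to be found in the camera images.
- fixture: green cast base of the rotary fixture, bolted down, 264 mm across. Origin on the dial's axis at bench height, z up; yellow pointer on its -x side, aluminium locking bracket on its +y side. The bracket's block spans radius 96 to 156 mm, 22 mm to either side of the y axis, from 46 to 68 mm above the bench, and overhangs the index plate
- bush (a point): centre of the upper mouth of the guide bush, a vertical hole 15.5 mm wide right through the bracket's block (22 mm long), 110 mm from the dial's axis, 68 mm above the bench; the index plate passes 4 mm under it. The bush keeps the pin upright
- pointer (a point): tip of the yellow pointer, 125 mm from the dial's axis on the fixture's -x side, 36 mm above the bench; the pointer's foot reaches out to 149 mm
- dial: the part that turns: aluminium tooling plate 187 mm across, top 54 mm above the bench, clamped on the dark index plate. Origin on the axis at bench height, z up, x axis towards the red nest. Turns freely without stops, drags about 1.5 N at a peg and stays where it is left (pushed fast, it coasts on up to 0.2 rad). Over 20 N between it and the pin does damage
- red_nest (a point): middle of the nest with the red-capped fitting, on the tooling plate's top face, 52 mm from the axis. Three more nests with black-capped fittings follow at 90 degree steps. The fittings are 27 mm wide and stand up to 92 mm above the bench, on grey blocks 40 x 34 mm that reach 66 mm
- peg (a point): top of one of four upright black turning pegs, 14 mm thick, from 54 to 100 mm above the bench, at radius 82 mm. They stand midway between the nests, at 45, 135, 225 and 315 degrees from the dial's x axis (this one at 45)
- dial_centre (a point): on the axis, at the height of the top of the index plate (42 mm above the bench). The index plate is 256 mm across; near its rim, at radius 110 mm, it has four holes 16 mm wide, a quarter turn apart. Each should lie at the angle of a nest, but the plates were clamped together by eye: all four are off by one same angle of up to 0.13 rad to either side, which no reading shows
- pin: locating pin: steel shaft 14 mm thick, 36 mm long, its last 2.5 mm tapering to 11 mm, under a round blue knob 25 mm wide, 28 mm high; 90 to 140 g. Origin: centre of the shaft's lower end, z up along the pin. At the start it stands in one of the two holes of the pin stand, shoulder on the wood
- pin_shoulder (a point): centre of the knob's lower face, the shoulder. Let into the bush away from a hole, the pin stands upright on the index plate, shoulder 10 mm above the bush. When a hole comes under it, it drops by its weight and locks the dial. If the dial still pushes on it, it can hang part way: ease off and press the knob with about 5 N. Home: shoulder on bush, knob top 96 mm above the bench
- pin_stand: fixed wooden block 150 x 60 x 40 mm with two holes 16.5 mm wide, 80 mm apart along its x axis (at x = -40 and +40 mm); origin: centre of its underside, z up
- slim_pin: a slim pin that belongs to another jig: black knob, shaft 11 mm; like the locating pin it stands in the pin stand, in the other hole. Bystander. Origin: centre of the shaft's lower end, z up along the pin
- tape: bystander: roll of black tape lying flat, 94 mm across, 32 mm high; origin: centre of its underside
- water_bottle: bystander: clear water bottle standing, 64 mm across, 205 mm high; origin: centre of its underside
- screwdriver: bystander: screwdriver lying on the bench, 200 mm long; origin at mid-length
- glue_jar: bystander: amber glass jar with a black lid, 68 mm across, 75 mm high; origin: centre of its underside
- hammer: bystander: hammer lying on the bench, 260 mm long; origin at mid-length
- spare_fitting: bystander: loose brass fitting with a black cap, 27 mm across, 27 mm high; origin: centre of its underside
Not all that is in view belongs to the job. Leave any pink or white look-alike of the pin alone.

How it is judged:
On the way, in this order (a step that is already met when the one before it is completed fails the run):
1. the red nest has been turned to the pointer, roughly (nest centre within 78 mm of its tip, about 0.35 rad either side of dead in line) (horizontal distance between red_nest and pointer below 0.078 m), for 0.2 s.
2. the pin is in the guide bush, at least 12 mm deep (horizontal distance between pin_shoulder and bush below 0.006 m and z of pin in the frame of bush below -0.012 m), for 0.1 s.
At the end, for the whole second after the job is handed in: the red nest is at the pointer (nest centre within 76 mm of the pointer's tip, which is about 0.25 rad either side of dead in line), the locating pin is upright in the bush and through it in the index plate's hole with its shoulder within 2.5 mm of the bush, and dial and pin are at rest (horizontal distance between red_nest and pointer below 0.076 m and horizontal distance between pin_shoulder and bush below 0.003 m and height (world z) of pin_shoulder between 0.065 and 0.0705 m and angle between pin's own z axis and vertical below 0.06 rad and angular speed of dial below 0.03 rad/s and linear speed of pin below 0.01 m/s); the robot touches nothing.
It fails at once if the pin and the dial press on one another with more than 20 N (contact force between pin and dial above 20 N).
It fails at once if another thing on the bench is shifted by more than 30 mm (distance of any of slim_pin, tape, water_bottle, screwdriver, glue_jar, hammer, spare_fitting from where it was at the start of the episode above 0.03 m).
It also fails if it takes over 72 s, if anything falls off the work surface, if the arm or the gripper's body presses on something with over 40 N, if the wrist force passes 120 N, or if a joint passes its speed limit or range.

## Working session

There is one attempt and no reset: what is moved stays moved. The work goes in short steps, Python scripts to look and compute and a shell command to move; the robot and the scene stay as the last step left them, time stands still between calls to the robot, and variables do not carry over. Pictures are saved under pics/ and viewed, at most 12 in all, crops included, and the job is handed in when it is done.

```bash
mkdir -p pics
cat > h.py <<'E'
import numpy as np, cv2
from workcell import status, optics, env
from scipy.spatial.transform import Rotation as R
def rot(q): return R.from_quat([q[1],q[2],q[3],q[0]]).as_matrix()
def cam(n):
    c=optics.read_camera(n); d=c["depth"]; h,w=d.shape
    f=h/2/np.tan(np.radians(c["vfov"])/2)
    A=np.array(c["attitude"],float); A=A if A.shape==(3,3) else rot(A)
    v,u=np.mgrid[:h,:w]
    P=np.stack([(u-c["cx"])/f*d,(v-c["cy"])/f*d,d],-1)@A.T+np.array(c["origin"])
    P[d==0]=np.nan
    return c["frame"],P
def save(n,im): cv2.imwrite("pics/"+n,im[...,::-1])
E
python3 - <<'E'
from h import *
for n in("top","scene"):
    f,P=cam(n); save(n+"1.png",f); np.save(n+"1.npy",P)
    c=optics.read_camera(n); print(n,c["origin"],c["attitude"],c["vfov"],c["cx"],c["cy"])
print(status.get_state(), env.tip_reach)
E
```

```text
top [ 0.33345129 -0.00894054  1.60180852] [-0.04920736  0.71162694 -0.69916972  0.04824345] 43.94949377317034 279.37831178459913 213.81323950796082
scene [ 1.25153501 -0.12889298  0.86793111] [-0.26917019  0.71488694  0.59948022 -0.23897181] 51.90362468068833 281.0473911497462 209.28277905827517
{'clock': 0.2, 'joint_pos': array([-1.38259624e+00,  3.13732050e-01,  4.54219704e-02,  1.30358946e+00,
        1.80622876e-05,  1.43121230e+00]), 'qvel': array([ 1.18528733e-03, -1.90795169e-03,  4.51477320e-03, -8.92852398e-04,
       -4.42090294e-04,  6.56933402e-06]), 'tau': array([-2.54280039e-04, -4.80541062e+01,  2.98521996e+01,  1.35342529e-02,
       -1.90288847e-04,  7.35736378e-07]), 'tcp_pos': array([ 0.18508303, -0.54417794,  0.30334266]), 'orientation': array([-5.51663148e-04,  9.86599582e-01,  1.63159307e-01, -4.37867470e-06]), 'wrist_force': array([-0.22383399, -1.3845996 ,  0.11561439]), 'ft_torque': array([-0.04635639,  0.0169978 , -0.00505417]), 'grip_force': 0.0, 'finger_gap': 0.08532043800091821} 0.0726
```

View pics/top1.png

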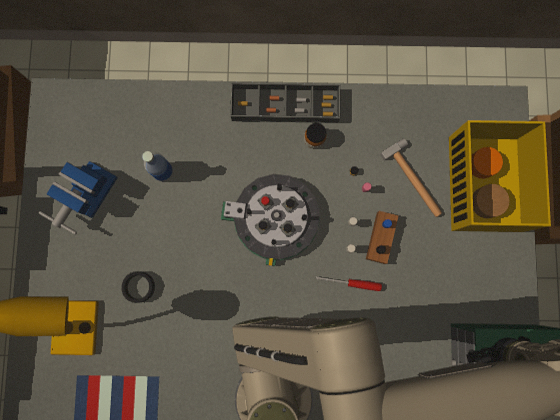

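View pics/scene1.png

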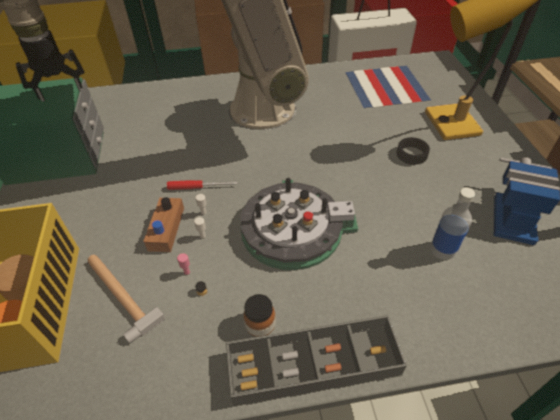

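The top view shows the dial at (281,217), the red cap at (265,201), the bracket at (234,210), the pointer at (271,262), the blue knob at (388,224) and the slim pin's knob at (381,249). Next I'll measure these in metres.

Run:
```python
from h import *
f=cv2.imread("pics/top1.png"); P=np.load("top1.npy")
hsv=cv2.cvtColor(f,cv2.COLOR_BGR2HSV); H,S,V=hsv[...,0].astype(int),hsv[...,1],hsv[...,2]
def blob(name,m,box,zmin,zmax):
    x0,y0,x1,y1=box; b=np.zeros(m.shape,bool); b[y0:y1,x0:x1]=1
    b&=m&(P[...,2]>zmin)&(P[...,2]<zmax)
    p=P[b]; v,u=np.nonzero(b)
    print(name,len(p),u.mean().round(1) if len(p) else 0,v.mean().round(1) if len(p) else 0,np.median(p,0).round(4),((p.min(0)+p.max(0))/2).round(4),p.min(0).round(3),p.max(0).round(3))
T=np.ones(H.shape,bool)
blob("red",((H<8)|(H>172))&(S>120),(240,180,300,260),.06,.11)
blob("blue",(H>100)&(H<130)&(S>120),(370,205,405,240),.05,.12)
blob("yellow",(H>18)&(H<35)&(S>120),(255,250,290,275),.0,.08)
blob("bracket",T,(215,190,255,232),.060,.08)
blob("plate54",T,(230,160,335,270),.047,.059)
blob("index42",T,(230,160,335,270),.036,.046)
blob("fix",T,(215,160,335,275),.03,.046)
blob("wood",T,(360,200,405,270),.034,.046)
blob("slim",T,(365,235,400,262),.05,.12)
blob("pegs",T,(240,170,320,260),.095,.11)
# index disc: circle fit on rim points
m=(P[...,2]>.036)&(P[...,2]<.06);m[:,:232]=0;m[:,340:]=0;m[:165]=0;m[258:]=0
c=max(cv2.findContours(m.astype(np.uint8),0,1)[0],key=cv2.contourArea)[:,0]
q=P[c[:,1],c[:,0],:2]
from scipy.optimize import least_squares
r=least_squares(lambda a:np.hypot(*(q-a[:2]).T)-a[2],[*q.mean(0),.128],loss='soft_l1',f_scale=.002);print("circle",r.x)
from scipy import ndimage
k=(P[...,2]>.088)&(P[...,2]<.11);k[:,:240]=0;k[:,325:]=0;k[:165]=0;k[260:]=0
L,n=ndimage.label(k)
for i in range(1,n+1): print(i,(L==i).sum(),np.mean(P[L==i],0).round(4))
im=cv2.resize(f[165:275,210:410],None,fx=4,fy=4,interpolation=cv2.INTER_CUBIC);cv2.imwrite("pics/crop1.png",im)
```

```text
red 57 265.0 200.2 [0.5829 0.0381 0.0911] [0.5837 0.0383 0.0827] [0.573 0.026 0.067] [0.595 0.051 0.098]
blue 55 387.0 223.1 [ 0.5245 -0.3249  0.0676] [ 0.5236 -0.3264  0.0628] [ 0.514 -0.338  0.052] [ 0.533 -0.315  0.073]
yellow 27 270.4 261.0 [0.4072 0.0206 0.0384] [0.4072 0.0196 0.0246] [0.397 0.015 0.002] [0.418 0.024 0.047]
bracket 299 234.8 209.1 [0.5582 0.1301 0.0682] [0.556  0.1161 0.0695] [0.509 0.072 0.06 ] [0.603 0.16  0.079]
plate54 2173 276.0 215.5 [0.5432 0.0046 0.0535] [0.5449 0.0048 0.053 ] [ 0.419 -0.119  0.047] [0.671 0.128 0.059]
index42 2060 278.6 217.5 [ 0.5285 -0.0039  0.0418] [0.5359 0.0035 0.041 ] [ 0.398 -0.125  0.036] [0.674 0.132 0.046]
fix 2202 278.5 217.9 [ 0.5267 -0.0028  0.0415] [0.5359 0.0188 0.0381] [ 0.398 -0.125  0.03 ] [0.674 0.163 0.046]
wood 794 382.4 236.7 [ 0.4855 -0.3158  0.0395] [ 0.4891 -0.3165  0.04  ] [ 0.41  -0.362  0.034] [ 0.568 -0.27   0.046]
slim 61 381.1 248.6 [ 0.4471 -0.3065  0.0667] [ 0.4485 -0.3143  0.0636] [ 0.438 -0.334  0.051] [ 0.459 -0.295  0.076]
pegs 103 275.7 212.6 [0.5461 0.0062 0.0982] [0.5433 0.0048 0.1026] [ 0.457 -0.083  0.095] [0.63  0.092 0.11 ]
circle [0.54485334 0.00370328 0.12696555]
1 19 [ 0.6252 -0.0025  0.0984]
2 48 [0.5842 0.0375 0.0925]
3 51 [ 0.5777 -0.0358  0.0924]
4 20 [0.5513 0.0858 0.0996]
5 21 [ 0.5369 -0.0769  0.0985]
6 48 [0.5108 0.0435 0.0928]
7 44 [ 0.5058 -0.0293  0.0923]
8 1 [ 0.4962 -0.0369  0.0889]
9 18 [0.4626 0.0112 0.0996]
```

View pics/crop1.png

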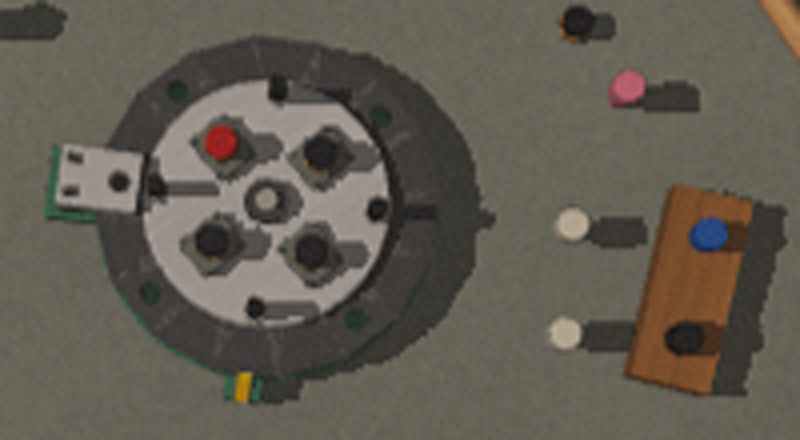

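```bash
cat >> h.py <<'E'
C=np.array([.5445,.0041])
def yaw():
    M=rot(status.get_state()["orientation"]); return np.degrees(np.arctan2(M[1,0],M[0,0]))
def to(x,y,z,psi=None):
    s=status.get_state(); p=np.array(s["tcp_pos"]); M=rot(s["orientation"]); d=M.T@(np.array([x,y,z])-p)/.04
    print("units xyz",d.round(3),"roll",None if psi is None else round(-(psi-yaw())/10,3),"yaw",yaw().round(2),"tcp",p.round(4),"F",np.round(s["wrist_force"],2),"t",s["clock"],"gap",round(s["finger_gap"],4),"q6",s["joint_pos"][5].round(2))
E
python3 -m handwheel '{"deltas":[[0.2,0.81,-0.55,0,0],[0.2,0.81,-0.55,0,0],[0.2,0.81,-0.55,0,0],[0.2,0.81,-0.55,0,0],[0.2,0.81,-0.55,0,0],[0.2,0.81,-0.55,0,0],[0.2,0.81,-0.55,0,0],[0.2,0.81,-0.55,0,0],[0.2,0.81,-0.55,0,0],[0.2,0.81,-0.55,0,0],[0.2,0.81,-0.55,0,0],[0.2,0.81,-0.55,0,0],[0.2,0.81,-0.55,0,0],[0.2,0.81,-0.55,0,0],[0.2,0.81,-0.55,0,0]]}'
python3 -m handwheel '{"deltas":[[0.2,0,0,0,-0.95],[0.2,0,0,0,-0.95],[0.2,0,0,0,-0.95],[0.2,0,0,0,-0.95],[0.2,0,0,0,-0.95],[0.2,0,0,0,-0.95],[0.2,0,0,0,-0.95],[0.2,0,0,0,0],[0.2,0,0,0,0]]}'
python3 - <<'E'
from h import *
f,P=cam("wrist"); save("w1.png",f); np.save("w1.npy",P)
to(.5375,-.0776,.145,85.1)
E
```

```text
clock: 2.08
tcp_pos: [0.5396, -0.0744, 0.3037]
orientation: [0.0, 0.987, 0.163, -0.0]
wrist_force: [1.0, -0.4, -0.6]
finger_gap: 0.0511
grip_force: 0.0
clock: 3.2
tcp_pos: [0.5389, -0.0755, 0.3038]
orientation: [-0.0, 0.737, 0.676, -0.0]
wrist_force: [-0.6, 0.5, 0.0]
finger_gap: 0.0512
grip_force: 0.0
units xyz [-0.055 -0.031  3.97 ] roll 0.006 yaw 85.16 tcp [ 0.539  -0.0755  0.3038] F [ 1.14 -0.11  0.39] t 3.25 gap 0.0514 q6 1.37
```

View pics/w1.png

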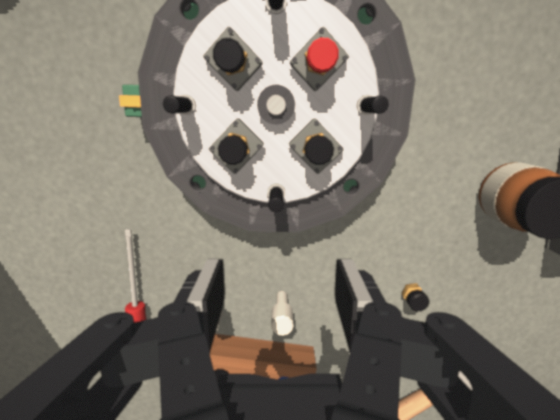

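The wrist view shows the dial's hub at (276,104), the red cap at (322,55), pegs at (277,200), (175,104), (375,104) and (277,3), and index holes near (190,9), (367,13), (198,182) and (350,185).

Run:
```python
from h import *
from scipy import ndimage
c=optics.read_camera("wrist"); f=c["frame"]; h=420; F=h/2/np.tan(np.radians(c["vfov"])/2)
A=np.array(c["attitude"],float); A=A if A.shape==(3,3) else rot(A); o=np.array(c["origin"])
def pl(u,v,z):
    d=A@np.array([(u-c["cx"])/F,(v-c["cy"])/F,1]); return o+d*(z-o[2])/d[2]
P=np.load("w1.npy"); k=(P[...,2]>.084)&(P[...,2]<.11); k[250:]=0; k[:,:140]=0;k[:,420:]=0
L,n=ndimage.label(k); pts=[]
for i in range(1,n+1):
    if (L==i).sum()<60: continue
    q=P[L==i]; top=np.percentile(q[:,2],80); q=q[q[:,2]>top-.004]; m=q.mean(0); r=m[:2]-C
    print("top",(L==i).sum(),m.round(4),"r",np.hypot(*r).round(4),"ang",np.degrees(np.arctan2(r[1],r[0])).round(1))
hs=cv2.cvtColor(f,cv2.COLOR_RGB2HSV)
for (u,v) in [(190,9),(367,13),(198,182),(350,185)]:
    y0=max(v-11,0); w=f[y0:v+12,u-12:u+13].astype(int); g=(w[...,1]-w[...,0])>6   # greenish base seen through
    gy,gx=np.nonzero(g); uu,vv=gx.mean()+u-12,gy.mean()+y0
    for z in(.042,): 
        p=pl(uu,vv,z)[:2]-C; print("hole",g.sum(),round(uu,1),round(vv,1),np.hypot(*p).round(4),np.degrees(np.arctan2(p[1],p[0])).round(2))
m=(P[...,2]>.05)&(P[...,2]<.058); m[250:]=0
cc=max(cv2.findContours(m.astype(np.uint8),0,1)[0],key=cv2.contourArea)[:,0]; cc=cc[cc[:,1]>2]
from scipy.optimize import least_squares
q=P[cc[:,1],cc[:,0],:2]; r=least_squares(lambda a:np.hypot(*(q-a[:2]).T)-a[2],[*C,.0935],loss='soft_l1',f_scale=.001); print("plate",r.x)
m=(hs[...,0]>18)&(hs[...,0]<35)&(hs[...,1]>120)&(hs[...,2]>90); m[:,160:]=0; m[130:]=0; m[:70]=0
q=P[m]; print("ptr",m.sum(),np.nanmean(q,0),q.min(0),q.max(0))
cv2.imwrite("pics/hole.png",cv2.resize(f[160:215,170:380],None,fx=3.8,fy=3.8,interpolation=cv2.INTER_CUBIC)[...,::-1])
```

```text
top 885 [0.5091 0.0399 0.0914] r 0.0504 ang 134.7
top 880 [0.5818 0.0337 0.0914] r 0.0476 ang 38.4
top 331 [0.4613 0.0073 0.0993] r 0.0832 ang 177.8
top 324 [ 0.6233 -0.0066  0.0993] r 0.0796 ang -7.7
top 698 [ 0.5028 -0.0328  0.0914] r 0.0557 ang -138.4
top 693 [ 0.5756 -0.0391  0.0914] r 0.0532 ang -54.3
top 250 [ 0.5353 -0.0806  0.0994] r 0.0852 ang -96.2
hole 168 191.6 11.4 0.1055 130.93
hole 169 364.0 16.3 0.1028 37.92
hole 114 199.2 180.6 0.1111 -140.64
hole 112 349.0 184.5 0.1085 -53.43
plate [5.42290105e-01 4.17952310e-04 9.21348477e-02]
ptr 235 [0.40332295 0.01556121 0.03743013] [0.37719736 0.00982925 0.0007243 ] [0.41476874 0.02122199 0.04113562]
```

```bash
python3 -m handwheel '{"deltas":[[-0.2,-0.11,-0.07,0,0],[-0.2,0,0,0.8,0],[-0.2,0,0,0.8,0],[-0.2,0,0,0.8,0],[-0.2,0,0,0.8,0],[-0.2,0,0,0.4,0],[-0.2,0,0,0.4,0],[-0.2,0,0,0,0]]}'
python3 - <<'E'
from h import *
to(.536,-.0797,.145,85.1)
f,P=cam("wrist"); save("w2.png",f)
E
```

```text
clock: 4.3
tcp_pos: [0.5354, -0.0796, 0.1432]
orientation: [-0.001, 0.736, 0.677, -0.0]
wrist_force: [0.5, -0.5, -0.2]
finger_gap: 0.0339
grip_force: 0.0
units xyz [-0.     0.014 -0.045] roll 0.017 yaw 85.27 tcp [ 0.5354 -0.0796  0.1432] F [ 0.5  -0.51 -0.25] t 4.3 gap 0.0339 q6 1.36
```

View pics/w2.png

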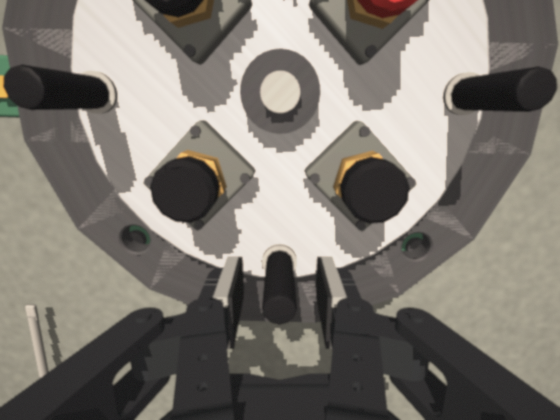

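The peg at (279,285) sits centred between the fingers. I'll close them loosely and swing the dial along its arc.

```bash
python3 -m handwheel '{"deltas":[[-0.57,0,0,0,0],[-0.57,0,0,0,0],[-0.57,0.002,0.072,0,-0.2],[-0.57,0.005,0.125,0,-0.35],[-0.57,0.008,0.18,0,-0.5],[-0.57,0.008,0.18,0,-0.5],[-0.57,0.008,0.18,0,-0.5],[-0.57,0.008,0.18,0,-0.5],[-0.57,0.008,0.18,0,-0.5],[-0.57,0.008,0.18,0,-0.5],[-0.57,0.008,0.18,0,-0.5],[-0.57,0.008,0.18,0,-0.5],[-0.57,0,0,0,0]]}' 20
python3 - <<'E'
from h import *
Cm=np.array([.543,.002])
s=status.get_state(); r=s["tcp_pos"][:2]-Cm; ph=np.radians(yaw()-180)
to(Cm[0]+.082*np.cos(ph),Cm[1]+.082*np.sin(ph),.145); print(np.hypot(*r),np.degrees(np.arctan2(r[1],r[0])),s["joint_pos"].round(2))
E
```

```text
clock: 5.98
tcp_pos: [0.5971, -0.0596, 0.144]
orientation: [0.0, 0.416, 0.909, 0.0]
wrist_force: [-0.7, -0.1, 1.1]
finger_gap: 0.0182
grip_force: 0.0
units xyz [-0.002 -0.017 -0.026] roll None yaw 130.81 tcp [ 0.5971 -0.0596  0.144 ] F [-0.75 -0.14  1.15] t 5.975 gap 0.0182 q6 0.63
0.08193539278936042 -48.71881282160658 [-0.23  0.45 -0.15  0.96  0.    0.63]
```

```bash
python3 -m handwheel '{"deltas":[[-0.57,0.002,0.072,0,-0.2],[-0.57,0.008,0.18,0,-0.5],[-0.57,0.008,0.18,0,-0.5],[-0.57,0.008,0.18,0,-0.5],[-0.57,0.008,0.18,0,-0.5],[-0.57,0.008,0.18,0,-0.5],[-0.57,0.008,0.18,0,-0.5],[-0.57,0.008,0.18,0,-0.5],[-0.57,0.008,0.18,0,-0.5],[-0.57,0.008,0.18,0,-0.5],[-0.57,0.008,0.18,0,-0.5],[-0.57,0.008,0.18,0,-0.5],[-0.57,0.008,0.18,0,-0.5],[-0.57,0.008,0.18,0,-0.5],[-0.57,0.008,0.18,0,-0.5],[-0.57,0.008,0.18,0,-0.5],[-0.57,0.005,0.14,0,-0.4],[-0.57,0.002,0.1,0,-0.3],[-0.57,0,0,0,0],[-0.57,0,0,0,0]]}'
python3 - <<'E'
from h import *
Cm=np.array([.543,.002])
s=status.get_state(); r=s["tcp_pos"][:2]-Cm; ph=np.radians(yaw()-180)
to(Cm[0]+.082*np.cos(ph),Cm[1]+.082*np.sin(ph),.145); print(np.hypot(*r),np.degrees(np.arctan2(r[1],r[0])))
f,P=cam("scene"); save("s2.png",cv2.resize(f[160:290,140:380],None,fx=3.2,fy=3.2))
E
```

```text
clock: 8.48
tcp_pos: [0.6108, 0.0495, 0.144]
orientation: [0.0, -0.299, 0.954, -0.0]
wrist_force: [-1.2, -0.9, 0.0]
finger_gap: 0.018
grip_force: 0.0
units xyz [ 0.019 -0.009 -0.025] roll None yaw -145.26 tcp [0.6108 0.0495 0.144 ] F [-1.19 -0.88  0.01] t 8.475 gap 0.018 q6 -0.66
0.08276146547636327 34.98366461178503
```

View pics/s2.png

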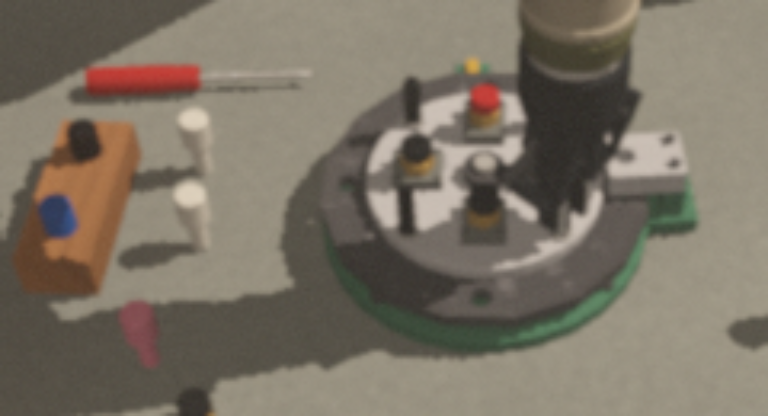

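The red nest is at the pointer, apart from a few degrees still to go. Next I'll fetch the pin.

```bash
python3 -m handwheel '{"deltas":[[-0.4,0,0,-0.7,0],[0,0,0,-0.7,0],[0.2,0,0,-0.7,0],[0.2,0,0,-0.7,0],[0.2,0.72,-0.65,0,0],[0.2,0.72,-0.65,0,0],[0.2,0.72,-0.65,0,0],[0.2,0.72,-0.65,0,0],[0.2,0.72,-0.65,0,0],[0.2,0.72,-0.65,0,0],[0.2,0.72,-0.65,0,0],[0.2,0.72,-0.65,0,0],[0.2,0.72,-0.65,0,0],[0.2,0.72,-0.65,0,0]]}'
python3 -m handwheel '{"deltas":[[0.2,0,0,0,0.94],[0.2,0,0,0,0.94],[0.2,0,0,0,0.94],[0.2,0,0,0,0.94],[0.2,0,0,0,0.94],[0.2,0,0,0,0.94],[0.2,0,0,0,0.94],[0.2,0,0,0,0.94],[0.2,0,0,0,0.94],[0.2,0,0,0,0.94],[0.2,0,0,0,0.94],[0.2,0,0,0,0.94],[0.2,0,0,0,0.94],[0.2,0,0,0,0.94],[0.2,0,0,0,0],[0.2,0,0,0,0]]}'
cat >> h.py <<'E'
def top(P,m):
    q=P[m&np.isfinite(P[...,2])]; t=np.percentile(q[:,2],80); q=q[abs(q[:,2]-t)<.003]; return len(q),q.mean(0).round(4),((q.min(0)+q.max(0))/2).round(4),np.ptp(q,0).round(3)
E
python3 - <<'E'
from h import *
f,P=cam("wrist"); save("w3.png",f)
hs=cv2.cvtColor(f,cv2.COLOR_RGB2HSV); m=(hs[...,0]>100)&(hs[...,0]<130)&(hs[...,1]>120)
print(np.argwhere(m).mean(0)); r=top(P,m); print(r); x,y=r[1][:2]
to(x,y,.118,83)
E
```

```text
clock: 10.28
tcp_pos: [0.522, -0.3297, 0.256]
orientation: [0.0, -0.299, 0.954, -0.0]
wrist_force: [1.5, -0.2, 0.9]
finger_gap: 0.0511
grip_force: 0.0
clock: 12.28
tcp_pos: [0.5224, -0.3284, 0.2559]
orientation: [0.0, 0.747, 0.665, -0.0]
wrist_force: [-0.0, 0.8, -0.5]
finger_gap: 0.051
grip_force: 0.0
[202.82398957 280.51108214]
(638, array([ 0.5233, -0.3304,  0.0675]), array([ 0.5232, -0.3308,  0.0676]), array([0.022, 0.023, 0.005]))
units xyz [-0.047  0.029  3.447] roll 0.029 yaw 83.29 tcp [ 0.5224 -0.3284  0.2559] F [-0.54  0.31 -0.26] t 12.325 gap 0.0515 q6 1.0
```

View pics/w3.png

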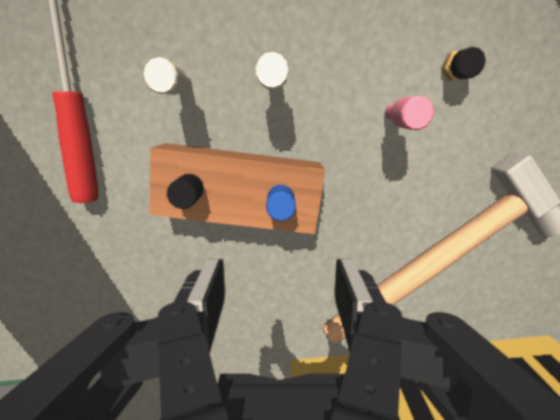

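The blue knob is at (280,203), with the slim pin's knob at (185,191) clear of the fingers. I'll go down and grip.

```bash
python3 -m handwheel '{"deltas":[[0.2,-0.02,0.03,0.8,0],[0.2,0,0,0.8,0],[0.2,0,0,0.8,0],[0.2,0,0,0.6,0],[0.2,0,0,0.3,0],[0.2,0,0,0.15,0],[0.2,0,0,0,0],[-1,0,0,0,0],[-1,0,0,0,0],[-1,0,0,0,0],[-1,0,0,0,0]]}' 40
python3 - <<'E'
from h import *
to(.5233,-.329,.118,83); print(status.get_state()["grip_force"])
E
```

```text
clock: 13.7
tcp_pos: [0.524, -0.3297, 0.1191]
orientation: [0.001, 0.748, 0.664, 0.0]
wrist_force: [-0.7, 0.5, 6.7]
finger_gap: 0.0234
grip_force: 39.7
units xyz [ 0.015 -0.02   0.027] roll 0.018 yaw 83.18 tcp [ 0.524  -0.3297  0.1191] F [-0.68  0.47  6.65] t 13.7 gap 0.0234 q6 1.0
39.74088609684259
```

```bash
python3 -m handwheel '{"deltas":[[-1,0,0,-0.2,0],[-1,0,0,-0.4,0],[-1,0,0,-0.8,0],[-1,0,0,-0.8,0],[-1,0,0,-0.8,0],[-1,0,0,-0.2,0],[-1,0,0,0,0]]}'
python3 -m handwheel '{"deltas":[[-1,0.5,-0.02,0,0],[-1,0.9,-0.034,0,0],[-1,0.9,-0.034,0,0],[-1,0.9,-0.034,0,0],[-1,0.9,-0.034,0,0],[-1,0.9,-0.034,0,0],[-1,0.9,-0.034,0,0],[-1,0.9,-0.034,0,0],[-1,0.9,-0.034,0,0],[-1,0.9,-0.034,0,0],[-1,0.9,-0.034,0,0],[-1,0.4,-0.015,0,0],[-1,0,0,0,0],[-1,0,0,0,0]]}'
python3 - <<'E'
from h import *
f,P=cam("wrist"); save("w4.png",f); np.save("w4.npy",P)
to(.556,.065,.245,83)
E
```

```text
clock: 14.58
tcp_pos: [0.5235, -0.3293, 0.2462]
orientation: [0.0, 0.748, 0.664, 0.0]
wrist_force: [0.8, -0.3, -1.7]
finger_gap: 0.0233
grip_force: 39.6
clock: 16.32
tcp_pos: [0.5553, 0.0651, 0.2455]
orientation: [-0.0, 0.748, 0.664, -0.0]
wrist_force: [-0.2, -0.4, -1.4]
finger_gap: 0.0233
grip_force: 39.6
units xyz [0.006 0.013 0.015] roll 0.011 yaw 83.11 tcp [0.5554 0.0648 0.2456] F [-0.2  -0.26 -2.47] t 16.375 gap 0.0234 q6 1.66
```

View pics/w4.png

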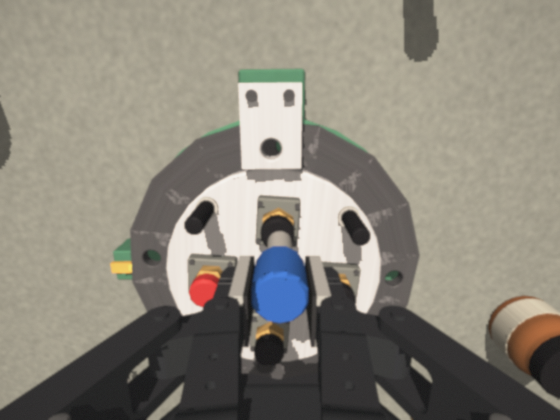

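The pin is held upright, with its knob at (280,285) and its shaft end near (280,238). The bush mouth is at (271,147) and the red cap at (204,290), next to the pointer. Next I'll measure the bush and the shaft in the same picture.

Run:
```python
from h import *
c=optics.read_camera("wrist"); f=c["frame"]; F=210/np.tan(np.radians(c["vfov"])/2)
A=np.array(c["attitude"],float); A=A if A.shape==(3,3) else rot(A); o=np.array(c["origin"])
def pl(u,v,z):
    d=A@np.array([(u-c["cx"])/F,(v-c["cy"])/F,1]); return (o+d*(z-o[2])/d[2]).round(4)
P=np.load("w4.npy"); print("cam",o)
g=f.max(-1); b=np.zeros(g.shape,np.uint8); b[135:160,258:284]=(g[135:160,258:284]<110)
n,L,st,ce=cv2.connectedComponentsWithStats(b); i=1+np.argmax(st[1:,4]); print("bush",st[i],ce[i],pl(*ce[i],.068))
w=(P[...,2]>.062)&(P[...,2]<.074); w[:60]=0;w[180:]=0;w[:,:220]=0;w[:,330:]=0
q=P[w]; print("block",len(q),q.mean(0),cv2.minAreaRect((q[:,:2]*1000).astype(np.float32)))
hs=cv2.cvtColor(f,cv2.COLOR_RGB2HSV); m=(hs[...,0]>100)&(hs[...,0]<130)&(hs[...,1]>100)
q=P[m]; print("knob z",np.nanmin(q[:,2]),np.nanmax(q[:,2]));t=q[q[:,2]>np.nanmax(q[:,2])-.004]; print("knobtop",len(t),t.mean(0),np.ptp(t,0))
s=(P[...,2]>.122)&(P[...,2]<.168)&~m; s[:215]=0; s[262:]=0; s[:,:262]=0; s[:,300:]=0
for a in np.arange(.124,.166,.006):
    q=P[s&(P[...,2]>a)&(P[...,2]<=a+.006)]
    if len(q)>5: print(a.round(3),len(q),q.mean(0).round(4),np.ptp(q,0).round(4))
```

```text
cam [0.56460862 0.13912492 0.31529525]
bush [261 139  19  17 253] [270.19367589 146.86561265] [0.5543 0.1112 0.068 ]
block 4936 [0.55640712 0.12766766 0.06787421] ((556.101806640625, 125.47691345214844), (60.17888641357422, 44.05808639526367), 83.82393646240234)
knob z 0.06467212517894161 0.19584952425923813
knobtop 2343 [0.55543097 0.06471404 0.19383915] [0.02420216 0.02414705 0.00399994]
0.13 48 [0.5563 0.0688 0.134 ] [0.0133 0.0067 0.0041]
0.136 97 [0.5555 0.069  0.1389] [0.0137 0.006  0.0059]
0.142 97 [0.556  0.069  0.1451] [0.0134 0.0055 0.0059]
0.148 75 [0.5557 0.0694 0.1504] [0.0123 0.005  0.0058]
0.16 6 [0.555  0.0744 0.1658] [0.0118 0.0016 0.0004]
0.166 25 [0.5571 0.0742 0.1668] [0.0171 0.0049 0.0016]
```

```bash
python3 -m handwheel '{"deltas":[[-1,0.58,-0.08,0,0],[-1,0.57,-0.08,0,0],[-1,0,0,0.6,0],[-1,0,0,0.6,0],[-1,0,0,0.26,0],[-1,0,0,0,0],[-1,0,0,0,0]]}'
python3 - <<'E'
from h import *
to(.5544,.1112,.160,83.1)
f,P=cam("wrist"); save("w5.png",f)
E
```

```text
clock: 17.3
tcp_pos: [0.5554, 0.1118, 0.1884]
orientation: [0.001, 0.748, 0.664, 0.001]
wrist_force: [0.4, -0.6, -0.3]
finger_gap: 0.023
grip_force: 39.6
units xyz [-0.018 -0.023  0.711] roll 0.005 yaw 83.15 tcp [0.5554 0.1118 0.1884] F [ 0.42 -0.62 -0.32] t 17.3 gap 0.023 q6 1.75
```

View pics/w5.png

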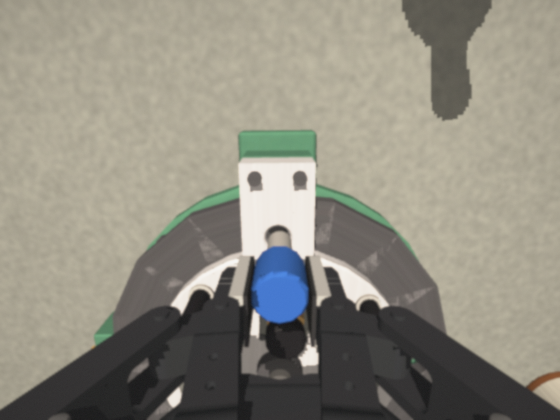

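The shaft tip at (280,240) is over the bush mouth at (277,235), perhaps 1 mm to the right. I'll correct that and lower gently.

```bash
python3 -m handwheel '{"deltas":[[-1,-0.015,-0.023,0.1,0],[-1,0,0,0.1,0],[-1,0,0,0.05,0],[-1,0,0,0,0]]}'
python3 - <<'E'
from h import *
to(.5544,.1112,.160,83.1)
E
```

```text
clock: 17.85
tcp_pos: [0.5537, 0.1117, 0.1773]
orientation: [-0.0, 0.748, 0.664, -0.0]
wrist_force: [0.3, 0.2, -1.2]
finger_gap: 0.0234
grip_force: 39.6
units xyz [-0.01   0.019  0.432] roll 0.008 yaw 83.18 tcp [0.5537 0.1117 0.1773] F [ 0.26  0.24 -1.22] t 17.85 gap 0.0234 q6 1.75
```

```bash
python3 -m handwheel '{"deltas":[[-1,0,0,0.06,0],[-1,0,0,0.06,0],[-1,0,0,0.06,0],[-1,0,0,0,0]]}'
python3 - <<'E'
from h import *
to(.5544,.1112,.160,83.1)
E
```

```text
clock: 18.35
tcp_pos: [0.5537, 0.1117, 0.17]
orientation: [-0.0, 0.748, 0.664, -0.0]
wrist_force: [-0.4, -0.2, -1.5]
finger_gap: 0.0234
grip_force: 39.6
units xyz [-0.01   0.019  0.251] roll 0.008 yaw 83.18 tcp [0.5537 0.1117 0.17  ] F [-0.37 -0.19 -1.55] t 18.35 gap 0.0234 q6 1.75
```

```bash
python3 -m handwheel '{"deltas":[[-1,0,0,0.06,0],[-1,0,0,0.06,0],[-1,0,0,0.06,0],[-1,0,0,0.03,0],[-1,0,0,0,0]]}'
python3 - <<'E'
from h import *
to(.5544,.1112,.160,83.1)
E
```

```text
clock: 18.98
tcp_pos: [0.5537, 0.1117, 0.1618]
orientation: [0.0, 0.748, 0.664, -0.0]
wrist_force: [-0.3, -0.2, -1.4]
finger_gap: 0.0234
grip_force: 39.6
units xyz [-0.01   0.018  0.044] roll 0.008 yaw 83.18 tcp [0.5537 0.1117 0.1618] F [-0.35 -0.22 -1.39] t 18.975 gap 0.0234 q6 1.75
```

```bash
python3 -m handwheel '{"deltas":[[-1,0,0,0.03,0],[-1,0,0,0.03,0],[-1,0,0,0.03,0],[-1,0,0,0,0]]}'
python3 - <<'E'
from h import *
to(.5544,.1112,.160,83.1)
E
```

```text
clock: 19.48
tcp_pos: [0.5537, 0.1117, 0.1582]
orientation: [0.0, 0.748, 0.664, -0.0]
wrist_force: [-0.2, -0.7, -0.8]
finger_gap: 0.0232
grip_force: 39.6
units xyz [-0.009  0.019 -0.046] roll 0.008 yaw 83.18 tcp [0.5537 0.1117 0.1582] F [-0.17 -0.66 -0.78] t 19.475 gap 0.0232 q6 1.75
```

```bash
for i in 1; do python3 -m handwheel '{"deltas":[[-1,0,0,0.02,0],[-1,0,0,0,0]]}' | grep -E "tcp|wrist"; python3 -m handwheel '{"deltas":[[-1,0,0,0.02,0],[-1,0,0,0,0]]}'| grep -E "tcp|wrist"; done
```

```text
tcp_pos: [0.5537, 0.1117, 0.1574]
wrist_force: [-0.6, -0.7, -1.0]
tcp_pos: [0.5539, 0.1117, 0.1571]
wrist_force: [-0.1, -0.0, 2.0]
```

```bash
python3 -m handwheel '{"deltas":[[-0.3,0,0,0,0],[-0.1,0,0,0,0],[0.1,0,0,0,0],[0.1,0,0,-0.3,0],[0.1,0,0,-0.8,0],[0.1,0,0,-0.9,0],[0.1,0,0,-0.5,0],[0.1,0,0,0,0]]}'
python3 - <<'E'
from h import *
f,P=cam("wrist"); save("w6.png",f); np.save("w6.npy",P)
hs=cv2.cvtColor(f,cv2.COLOR_RGB2HSV); m=(hs[...,0]>100)&(hs[...,0]<130)&(hs[...,1]>100)
print(np.argwhere(m).mean(0),top(P,m)); 
k=(P[...,2]>.084)&(P[...,2]<.1025)&~m; k[300:]=0
from scipy import ndimage
L,n=ndimage.label(k)
for i in range(1,n+1):
    if (L==i).sum()>80: print(np.argwhere(L==i).mean(0).round(),top(P,L==i)[:2])
to(.5423,.0004,.145)
E
```

```text
clock: 20.98
tcp_pos: [0.5549, 0.1118, 0.2593]
orientation: [0.002, 0.748, 0.664, 0.002]
wrist_force: [-0.3, -0.6, 0.1]
finger_gap: 0.0469
grip_force: 0.0
[214.83124397 276.91899711] (835, array([0.554 , 0.111 , 0.1056]), array([0.5536, 0.1102, 0.1055]), array([0.023, 0.024, 0.004]))
[280. 284.] (662, array([0.5522, 0.0526, 0.0914]))
units xyz [-2.799  0.03   2.814] roll None yaw 83.18 tcp [0.5542 0.1117 0.2576] F [ 0.63 -0.32 -0.34] t 21.025 gap 0.047 q6 1.75
```

View pics/w6.png

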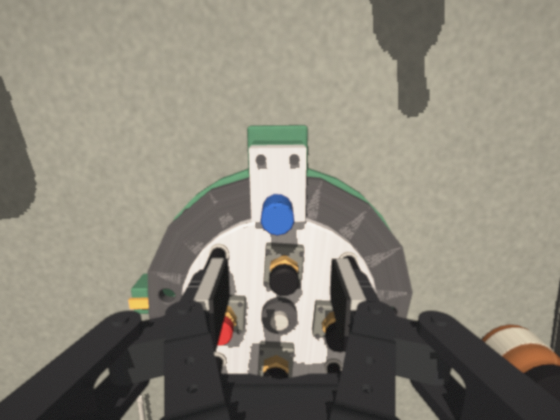

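The pin stands upright in the bush with its knob at (277,215) and top at 105.6 mm, so it is resting on the plate. The dial is about 6° short, so I'll straddle the far-right peg and ease it on.

```bash
python3 -m handwheel '{"deltas":[[0,-0.87,0.28,0,0],[0,-0.87,0.28,0,0],[0,-0.87,0.28,0,0],[0,-0.87,0.28,0,0],[-0.1,-0.87,0.28,0,0],[-0.2,0,0,0,-0.82],[-0.2,0,0,0,-0.82],[-0.2,0,0,0,-0.82],[-0.2,0,0,0,-0.82],[-0.2,0,0,0,-0.82],[-0.2,0,0,0,0],[-0.2,0,0,0,0]]}'
python3 - <<'E'
from h import *
from scipy import ndimage
f,P=cam("wrist"); save("w7.png",f)
hs=cv2.cvtColor(f,cv2.COLOR_RGB2HSV); m=(hs[...,0]>100)&(hs[...,0]<130)&(hs[...,1]>100)
print(np.argwhere(m).mean(0),top(P,m)); 
k=(P[...,2]>.084)&(P[...,2]<.104)&~m; k[300:]=0
L,n=ndimage.label(k)
for i in range(1,n+1):
    if (L==i).sum()>80: print(np.argwhere(L==i).mean(0).round(),top(P,L==i)[:2])
to(.5885,-.0673,.145,124.3)
E
```

```text
clock: 22.52
tcp_pos: [0.5883, -0.0676, 0.2559]
orientation: [-0.001, 0.469, 0.883, -0.0]
wrist_force: [0.3, -0.7, -0.0]
finger_gap: 0.0344
grip_force: 0.0<stdin>:5: RuntimeWarning: Mean of empty slice.
  ret = um.true_divide(
Traceback (most recent call last):
  File "h.py", line 21, in top
    q=P[m&np.isfinite(P[...,2])]; t=np.percentile(q[:,2],80); q=q[abs(q[:,2]-t)<.003]; return len(q),q.mean(0).round(4),((q.min(0)+q.max(0))/2).round(4),np.ptp(q,0).round(3)
                                    ~~~~~~~~~~~~~^^^^^^^^^^^
IndexError: index -1 is out of bounds for axis 0 with size 0
```

```bash
cat >> h.py <<'E'
def knob(n="scene"):
    f,P=cam(n); hs=cv2.cvtColor(f,cv2.COLOR_RGB2HSV)
    m=(hs[...,0]>100)&(hs[...,0]<130)&(hs[...,1]>100)&(abs(P[...,0]-.5545)<.03)&(abs(P[...,1]-.1125)<.03)&(P[...,2]>.05)
    q=P[m]; print(n,"knob",m.sum(),"z95",np.round(np.percentile(q[:,2],[50,90,99]),4) if len(q) else None, q.mean(0).round(4) if len(q) else "")
E
python3 - <<'E'
from h import *
from scipy import ndimage
f,P=cam("wrist")
k=(P[...,2]>.084)&(P[...,2]<.104); k[300:]=0
L,n=ndimage.label(k)
for i in range(1,n+1):
    if (L==i).sum()>80: print(np.argwhere(L==i).mean(0).round(),top(P,L==i)[:2])
to(.5885,-.0673,.145,124.3); knob(); knob("top")
E
```

```text
[ 33. 338.] (1285, array([0.5518, 0.0511, 0.0915]))
[ 33. 223.] (1283, array([0.4915, 0.0101, 0.0915]))
[ 94. 156.] (385, array([ 0.4749, -0.0453,  0.0994]))
[ 94. 404.] (385, array([0.6094, 0.046 , 0.0994]))
[149. 332.] (958, array([ 0.5929, -0.0092,  0.0915]))
[149. 228.] (960, array([ 0.5325, -0.0502,  0.0914]))
[212. 280.] (277, array([ 0.5879, -0.0669,  0.0994]))
units xyz [0.006 0.007 2.782] roll -0.02 yaw 124.1 tcp [ 0.5885 -0.0677  0.2563] F [ 0.13  0.19 -0.22] t 22.625 gap 0.0339 q6 0.73
scene knob 61 z95 [0.1042 0.1059 0.1083] [0.5585 0.1099 0.1027]
top knob 54 z95 [0.1061 0.1111 0.1128] [0.5542 0.1139 0.1055]
```

```bash
python3 -m handwheel '{"deltas":[[-0.2,0,0,0.8,0],[-0.2,0,0,0.8,0],[-0.2,0,0,0.7,0],[-0.2,0,0,0.4,0],[-0.57,0,0,0.08,0],[-0.57,0,0,0,0],[-0.57,0,0,0,0]]}' 20
python3 -m handwheel '{"deltas":[[-0.57,0,0.04,0,-0.1],[-0.57,0,0.04,0,-0.1],[-0.57,0,0.035,0,-0.1],[-0.57,0,0.035,0,-0.1],[-0.57,0,0,0,0]]}'
python3 - <<'E'
from h import *
to(.5885,-.0673,.145,124.3); knob(); knob("top")
E
```

```text
clock: 23.6
tcp_pos: [0.5895, -0.0679, 0.1467]
orientation: [0.001, 0.468, 0.884, 0.0]
wrist_force: [-0.0, -1.4, -0.5]
finger_gap: 0.0181
grip_force: 0.0
clock: 24.22
tcp_pos: [0.5937, -0.0643, 0.1455]
orientation: [0.0, 0.437, 0.9, 0.0]
wrist_force: [-1.2, -2.4, 0.9]
finger_gap: 0.0186
grip_force: 1.0
units xyz [ 0.022 -0.15   0.013] roll 0.389 yaw 128.19 tcp [ 0.5937 -0.0643  0.1455] F [-1.22 -2.43  0.88] t 24.225 gap 0.0186 q6 0.66
scene knob 63 z95 [0.1042 0.1066 0.1077] [0.5621 0.1088 0.1029]
top knob 56 z95 [0.1055 0.11   0.113 ] [0.5575 0.1137 0.1039]
```

```bash
K='from h import *
to(.5885,-.0673,.145); knob()'
python3 -m handwheel '{"deltas":[[-0.57,0.001,0.02,0,-0.06],[-0.57,0,0,0,0],[-0.57,0.001,0.02,0,-0.06],[-0.57,0,0,0,0]]}' | grep wrist
python3 -c "$K"
python3 -m handwheel '{"deltas":[[-0.57,0.001,0.02,0,-0.06],[-0.57,0,0,0,0]]}' | grep wrist
python3 -c "$K"
```

```text
wrist_force: [-0.3, -1.5, 0.9]
units xyz [ 0.022 -0.19   0.011] roll None yaw 129.39 tcp [ 0.5949 -0.0632  0.1455] F [-0.27 -1.49  0.9 ] t 24.825 gap 0.0183 q6 0.64
scene knob 61 z95 [0.104 0.106 0.108] [0.5619 0.1087 0.1031]
wrist_force: [-0.2, -2.2, 0.5]
units xyz [ 0.022 -0.208  0.011] roll None yaw 129.99 tcp [ 0.5955 -0.0626  0.1454] F [-0.24 -2.23  0.54] t 25.125 gap 0.0186 q6 0.63
scene knob 61 z95 [0.1033 0.1058 0.1074] [0.5617 0.109  0.1027]
```

```bash
python3 -m handwheel '{"deltas":[[-0.57,0.001,0.02,0,-0.06],[-0.57,0,0,0,0]]}' | grep wrist
python3 -c "from h import *
to(.5885,-.0673,.145); knob()"
```

```text
wrist_force: [-0.4, -2.4, 0.4]
units xyz [ 0.022 -0.227  0.011] roll None yaw 130.59 tcp [ 0.596  -0.0621  0.1455] F [-0.44 -2.45  0.4 ] t 25.425 gap 0.0183 q6 0.62
scene knob 62 z95 [0.1039 0.1056 0.1069] [0.5618 0.1087 0.1027]
```

```bash
python3 -m handwheel '{"deltas":[[-0.57,0.001,0.015,0,-0.04],[-0.57,0,0,0,0]]}' | grep wrist
python3 -c "from h import *
to(.5885,-.0673,.145); knob()"
```

```text
wrist_force: [-0.6, -1.3, 0.0]
units xyz [ 0.023 -0.242  0.011] roll None yaw 130.99 tcp [ 0.5964 -0.0616  0.1455] F [-0.63 -1.31  0.04] t 25.725 gap 0.0183 q6 0.62
scene knob 61 z95 [0.104  0.1063 0.1071] [0.562  0.1088 0.1029]
```

```bash
python3 -m handwheel '{"deltas":[[-0.57,0.001,0.015,0,-0.04],[-0.57,0,0,0,0]]}' | grep wrist
python3 -c "from h import *
to(.5885,-.0673,.145); knob()"
```

```text
wrist_force: [1.0, -1.4, -0.0]
units xyz [ 0.022 -0.259  0.012] roll None yaw 131.39 tcp [ 0.5969 -0.0611  0.1455] F [ 0.96 -1.39 -0.04] t 26.025 gap 0.0184 q6 0.61
scene knob 66 z95 [0.094  0.096  0.0968] [0.5591 0.1092 0.0919]
```

```bash
python3 -m handwheel '{"deltas":[[-0.57,0.001,0.015,0,-0.04],[-0.57,0,0,0,0]]}' | grep wrist
python3 -c "from h import *
to(.5885,-.0673,.145); knob()"
```

```text
wrist_force: [0.5, -1.6, -0.7]
units xyz [ 0.023 -0.272  0.012] roll None yaw 131.79 tcp [ 0.5972 -0.0607  0.1455] F [ 0.49 -1.58 -0.66] t 26.325 gap 0.0183 q6 0.61
scene knob 64 z95 [0.0938 0.096  0.099 ] [0.559  0.1091 0.0923]
```

```bash
python3 -m handwheel '{"deltas":[[-0.57,0.001,0.015,0,-0.04],[-0.57,0,0,0,0]]}' | grep wrist
python3 -c "from h import *
to(.5885,-.0673,.145); knob()"
```

```text
wrist_force: [-0.9, -0.7, -0.6]
units xyz [ 0.025 -0.287  0.012] roll None yaw 132.19 tcp [ 0.5977 -0.0603  0.1455] F [-0.94 -0.69 -0.64] t 26.625 gap 0.0183 q6 0.6
scene knob 66 z95 [0.0946 0.0963 0.0973] [0.5594 0.1092 0.0923]
```

The knob top is down to 96 mm, so the pin has dropped home. I'll ease off the peg and retreat.

```bash
python3 -m handwheel '{"deltas":[[-0.57,0,-0.04,0,0],[-0.3,0,-0.02,0,0],[-0.2,0,0,0,0],[-0.2,0,0,-0.3,0],[-0.2,0,0,-0.8,0],[-0.2,0,0,-0.9,0],[-0.2,0,0,-0.9,0],[-0.2,0,0,0,0],[-0.2,0,0,0,0]]}'
python3 - <<'E'
from h import *
to(.5885,-.0673,.145); knob(); knob("top")
f,P=cam("top"); save("t9.png",cv2.resize(f[165:275,210:410],None,fx=4,fy=4,interpolation=cv2.INTER_CUBIC))
hs=cv2.cvtColor(f,cv2.COLOR_RGB2HSV); m=((hs[...,0]<8)|(hs[...,0]>172))&(hs[...,1]>120)&(P[...,2]>.08)&(P[...,2]<.1)&(abs(P[...,0]-.545)<.1)&(abs(P[...,1])<.1)
if m.sum(): r=P[m].mean(0)[:2]-C; print("red ang",np.degrees(np.arctan2(r[1],r[0])),m.sum())
E
```

```text
clock: 27.8
tcp_pos: [0.5958, -0.062, 0.2616]
orientation: [0.0, 0.405, 0.914, 0.0]
wrist_force: [-0.8, -1.0, -0.6]
finger_gap: 0.034
grip_force: 0.0
units xyz [ 0.024 -0.225  2.916] roll None yaw 132.18 tcp [ 0.5958 -0.062   0.2616] F [-0.84 -1.04 -0.56] t 27.8 gap 0.034 q6 0.6
scene knob 62 z95 [0.094  0.0967 0.0983] [0.5593 0.1092 0.0926]
top knob 53 z95 [0.0952 0.1006 0.1062] [0.5547 0.114  0.095 ]
```

View pics/t9.png

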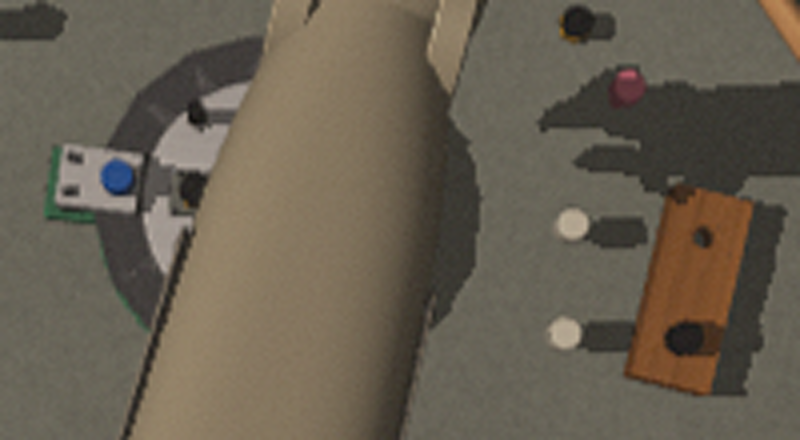

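The pin is home in the bush at (118,176), and the other things stand where they were. Handing in.

```bash
python3 -c "from workcell import hand_in; print(hand_in())"
```

```text
the job is handed in; nothing more can be done
None
```

I turned the red nest to the pointer and eased the plate on until the pin dropped fully home in the bush. Its knob top measures 96 mm above the bench. The job is handed in at about 28 s, and the hand-in call gave no verdict.

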